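# Go / no-go check of a bush bore

## Task

Check the brass bush's bore with the double-ended plug gauge: slide the long green-collared go end in along the bore until its collar is fully home against the bush, draw it out, then gently press the short red-collared no-go end into the mouth of the same bore, hold it there a moment to confirm that it stops at the mouth, and lay the gauge back level on its wooden rest. Feel for the bore rather than forcing the gauge, and leave the things round about where they are.

Things in the scene. Friction and masses are not known exactly. Their poses are not given: they have to be found in the camera images.
- gauge: double-ended plug gauge, 0.2 to 0.33 kg, lying level on the rest. Origin on its axis, mid handle; y runs along it to the go end. Aluminium hexagonal handle 84 mm long (y -42 to 42), 20 mm across flats, two flats facing +x and -x (upright as it lies). A collar 34 mm across, 5 mm thick at each end of it: green at the go end (y 42 to 47), red at the no-go end (y -42 to -47).
- go_tip (a point): centre of the end face of the steel go plug (25 mm diameter, 30 mm long from the green collar, nose chamfered 1 mm); axes as the gauge's; 77 mm from the gauge's origin along its +y
- nogo_tip (a point): centre of the end face of the steel no-go plug (30 mm diameter, 15 mm long from the red collar, tapering over its last 6 mm to a 23 mm nose); axes as the gauge's; 62 mm from the gauge's origin along its -y. When central, the nose enters the bore's mouth about 3 mm and stops.
- housing: fixed blue bush housing: bolted foot 110 x 66 x 12 mm, slotted upright 102 mm wide (its x), 18 mm thick (its y), top at 90 mm. Origin under the foot's centre. It holds a brass bush, flanges 50 mm across, with a through bore 26.5 mm in diameter along the housing's y, alike from both ends. The bush's end faces stand at housing y -13 and +13 mm.
- bore_axis (a point): middle of the housing's slot, 60 mm above the bench, housing's axes. The bore has this height and direction (y), but its axis lies anywhere up to 6 mm to either side along x, told by no listed point: the bush is clamped fast somewhere in the slot and does not shift under less than 80 N.
- rest: fixed wooden rest: foot 66 x 96 x 12 mm, two V posts 7 mm thick at its y -31 and +31 mm, V tips about 49 mm high, 17 mm to either side. Origin under the foot's centre. The handle lies in the Vs along the rest's y, axis 50 mm above the bench, its middle over the origin (7 mm end play each way); either way round will do.
- marker_a: bystander: loose white marker pen with a green cap, 135 mm long, 17 mm thick, lying; origin under its middle
- gauge_block_1: bystander: loose ground steel block 30 x 35 x 28 mm; origin under its centre
- paint_pot: bystander: loose small white bottle with a green cap, 66 x 41 x 90 mm, standing; origin under its centre

How it is judged:
By the outcome, as a careful person would: the job done as asked, in the order asked, and still so for the second after the job is handed in, with the robot touching nothing.
It also fails if it takes over 67 s, if anything falls off the work surface, if the arm or the gripper's body presses on something with over 40 N, if the wrist force passes 120 N, or if a joint passes its speed limit or range.

## Robot

A 7-joint arm with a two-finger parallel gripper is mounted at the origin on a cart in front of the work surface, level with it; the furniture and walls round the work are solid. World frame = base frame: x ahead of the robot, y to its left, z up, the work surface at z = 0. Lengths are in m, angles in rad, forces in N, time in s.
With the tool pointing down it reaches from about 0.425 to 0.925 m from the base axis. Payload 6.8 kg.
Tool frame: the origin (TCP) lies at the very end of the fingers, on their centre line; the grasp point (between the pads) lies 19 mm behind it (r.tcp_to_grasp is the distance from the TCP to the grasp point, in m); z points along the fingers, y is the line along which they close (so a half turn about z gives the same grasp; the last joint's range is limited). The gripper opens to 85 mm and grips with 20 to 120 N. Pads are 22 mm wide; open, the fingers measure 114 mm over their backs; the gripper's body (76 mm by 85 mm) begins 54 mm behind the grasp point. The pads swing forward as they close: fully open they stand 13 mm farther back than shut.
Start: joints at [-0.108, 0.477, 0.022, 1.555, -0.011, 1.109, -0.083], TCP at [0.675, 0, 0.231] pointing down, gripper open.
Joint ranges: [-2.96, 2.96], [-0.34, 2.1], [-1.41, 1.46], [0.24, 2.44], [-1.37, 4.51], [0.17, 1.92], [-2.96, 2.96]. Speed limits (rad/s): [2.39, 2.39, 3.14, 3.14, 3.14, 3.14, 3.14].

## Interface

Orientations are given as a rotation vector (axis times angle).
In Python, from bench import r gives the robot as it stands.
- The arm moves only by the tool step_arm, never from a script. Its argument "moves" is a list of rows, each a list of 7 numbers: the shift along the tool's x, y, z in mm, then the turn, a rotation vector about the tool's x, y, z in rad, then the finger opening in mm, from 0 to 85.4. A call has 1 to 8 rows; each row is the pose to reach, as a shift and turn from the pose commanded when the call began, along the tool's axes at that moment; what a row does not reach only later rows make up. A row lasts 1/10 s, in which the tool goes at most 50 mm and 8.59 degrees, less where a joint would pass 70% of its speed; a pose out of reach is approached as far as the arm can. A call with a gripper value outside its range is refused whole. The fingers move at their own pace and stop on an object; "grip_force" is the grip in N (left out, the last holds). Time passes only in rows, so rows that repeat a pose let the fingers close. It gives the time, the measured TCP pose, the force, the opening and the grip force at its end, in the units of the state.
- r.get_obs(): the state, without advancing time (a new reading comes with each control period).
- r.grab_frame(name): name is "scene" or "side" or "wrist"; returns a dict with "image" (384x512x3 uint8, red, green, blue), "depth" (384x512 float32, m along the optical axis (not along the pixel's ray), 0 where there is no reading), "mtx" (3x3 intrinsics, pixels), "rvec" (rotation vector, rad) and "tvec" (3), from world to camera coordinates, as OpenCV has them. Camera axes: x right, y down, z forward; pixel columns grow to the right and rows downward; lengths in m; the calibration is good to about 2 mm. The wrist camera is an equidistant fisheye: a pixel r from the principal point sees the ray r / f radians off the axis. A picture is of the moment at which its call begins.
- r.hand_in(): hands the job in; it is judged then, once.
The state is a dict: "clock": time; "joints": joint angles; "qvel": joint speeds; "tau": joint torques, N m; "tcp_pos": TCP position; "orientation": TCP orientation; "contact_force": force on the tool from outside, world axes, zero at the start; "moment": the same for the moment, N m; "grip_width": finger opening in m; "gripper_force": force on a finger pad.
Only numpy, scipy, OpenCV 4.12 (cv2) and the standard library are available. Lean on these libraries where they do the work, as an engineer would, in place of code of your own. Each camera call takes 0.05 s, during which the arm holds its last target. There are 200 camera calls.

## Working session

There is one attempt and no reset: what is moved stays moved. The work goes in short steps, Python scripts to look and compute and a tool call to move; the robot and the scene stay as the last step left them, time stands still between calls to the robot, and variables do not carry over. Pictures are saved under pics/ and viewed, at most 12 in all, crops included, and the job is handed in when it is done.

Besides the shell and the picture viewer there is one more tool, called after ">>>" by a JSON object that holds its "method" and its "body", one argument or row to a line. step_arm: Moves the arm, as the interface text tells. Its arguments: {"type":"object","properties":{"moves":{"type":"array","items":{"type":"array","items":{"type":"number"}}},"grip_force":{"type":"number"}},"required":["moves"]}

```bash
mkdir -p pics; ls; python3 - <<'E'
from bench import r
import cv2,numpy as np
for n in ("scene","side"):
    f=r.grab_frame(n); cv2.imwrite(f"pics/{n}0.png",cv2.cvtColor(f["image"],cv2.COLOR_RGB2BGR)); np.savez(f"{n}0.npz",**f)
    R=cv2.Rodrigues(f["rvec"])[0]; print(n,f["mtx"].tolist(),(-R.T@f["tvec"].ravel()).round(3),R[2].round(2))
o=r.get_obs(); print(o)
E
```

```text
pics
scene [[448.9451396737625, 0.0, 258.0671531489426], [0.0, 448.9451396737625, 196.47765323745023], [0.0, 0.0, 1.0]] [0.152 0.781 0.928] [ 0.28 -0.57 -0.77]
side [[400.7701219944621, 0.0, 255.39357257812395], [0.0, 400.7701219944621, 190.85746626943256], [0.0, 0.0, 1.0]] [ 0.279 -0.5    0.585] [ 0.27  0.74 -0.62]
{'clock': 0.1, 'joints': array([-0.10810618,  0.47771994,  0.02232697,  1.55633257, -0.01149043,
        1.10931107, -0.08305269]), 'qvel': array([ 0.00046573, -0.00250346, -0.00010285, -0.00287294,  0.00125905,
        0.00175383,  0.00082862]), 'tau': array([ 5.69385389e-03, -5.97765398e+01,  1.61440808e+00, -2.81952703e+01,
        1.29656185e-02,  5.02699884e-03, -1.13572563e-05]), 'tcp_pos': array([6.74471503e-01, 6.40807843e-07, 2.30429417e-01]), 'orientation': array([-2.22058008e+00, -2.22078422e+00,  1.95331861e-03]), 'contact_force': array([ 0.45925642,  0.31700459, -0.53630965]), 'moment': array([-0.01912801, -0.06206027,  0.02155507]), 'gripper_force': 0.0, 'grip_width': 0.0854206503949025}
```

View pics/scene0.png

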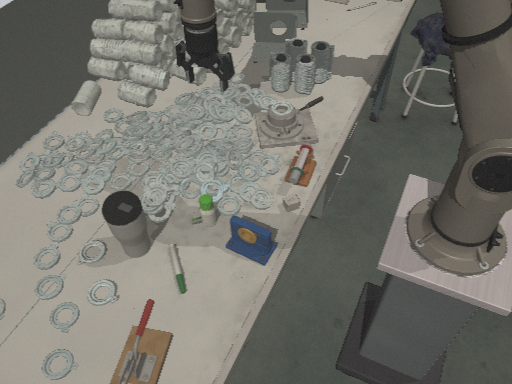

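View pics/side0.png

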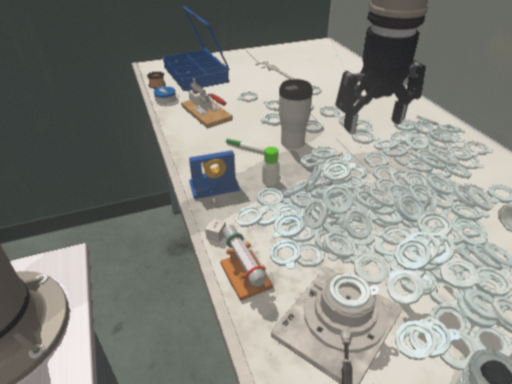

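The scene view shows the gauge on its rest at about (300,165), the housing at (252,238), the steel block at (291,203), the bottle at (208,208) and the pen at (178,268). In the side view the gauge is at (245,260), with the red end toward the bottom, and the housing is at (213,175). Next I'll take enlarged crops.

```bash
cat > h.py <<'E'
import cv2,numpy as np
def load(n): return dict(np.load(n))
def cloud(f):
    K=f["mtx"];d=f["depth"];v,u=np.mgrid[:d.shape[0],:d.shape[1]]
    P=np.stack([(u-K[0,2])/K[0,0]*d,(v-K[1,2])/K[1,1]*d,d],-1)
    R=cv2.Rodrigues(f["rvec"])[0]; return (P-f["tvec"].ravel())@R
def ray(f,u,v):
    K=f["mtx"];R=cv2.Rodrigues(f["rvec"])[0]
    return -R.T@f["tvec"].ravel(), R.T@np.array([(u-K[0,2])/K[0,0],(v-K[1,2])/K[1,1],1])
def tri(fa,a,fb,b):
    p,d=ray(fa,*a);q,e=ray(fb,*b)
    s=np.linalg.lstsq(np.stack([d,-e],1),q-p,rcond=None)[0]
    A=p+s[0]*d;B=q+s[1]*e; return (A+B)/2,np.linalg.norm(A-B)
E
python3 - <<'E'
from h import *
a=load("scene0.npz");b=load("side0.npz")
ca=a["image"][140:270,215:330,::-1];cb=b["image"][140:305,180:285,::-1]
ca=cv2.resize(ca,None,fx=4.4,fy=4.4,interpolation=2);cb=cv2.resize(cb,None,fx=3.6,fy=3.6,interpolation=2)
ca=cv2.copyMakeBorder(ca,0,600-ca.shape[0],0,0,0) if ca.shape[0]<600 else ca[:600]
cb=cv2.copyMakeBorder(cb,0,600-cb.shape[0],0,0,0) if cb.shape[0]<600 else cb[:600]
w=800-506
cv2.imwrite("pics/ca.png",ca);cv2.imwrite("pics/cb.png",cb)
for n,f in(("scene",a),("side",b)):
    C=cloud(f);ok=f["depth"]>0
    for nm,(x0,y0,x1,y1) in ({"house":(220,210,280,265),"rest":(282,140,320,190)} if n=="scene" else {"house":(185,148,242,200),"rest":(215,220,278,302)}).items():
        P=C[y0:y1,x0:x1][ok[y0:y1,x0:x1]]
        for lo,hi in((.02,.04),(.04,.06),(.06,.08),(.08,.1)):
            Q=P[(P[:,2]>lo)&(P[:,2]<hi)]
            if len(Q)>5:print(n,nm,lo,len(Q),np.median(Q,0).round(3),np.percentile(Q,[2,98],axis=0).round(3).tolist())
E
```

```text
scene house 0.02 170 [0.427 0.252 0.03 ] [[0.39, 0.239, 0.02], [0.489, 0.255, 0.04]]
scene house 0.04 199 [0.441 0.252 0.049] [[0.39, 0.236, 0.04], [0.488, 0.257, 0.059]]
scene house 0.06 189 [0.428 0.253 0.07 ] [[0.389, 0.24, 0.06], [0.488, 0.257, 0.08]]
scene house 0.08 381 [0.44  0.246 0.09 ] [[0.39, 0.233, 0.08], [0.489, 0.255, 0.093]]
scene rest 0.02 36 [ 0.41  -0.065  0.027] [[0.402, -0.071, 0.02], [0.426, -0.003, 0.039]]
scene rest 0.04 282 [ 0.416 -0.019  0.055] [[0.4, -0.081, 0.041], [0.444, 0.043, 0.06]]
scene rest 0.06 180 [ 0.42  -0.011  0.062] [[0.408, -0.092, 0.06], [0.436, 0.042, 0.068]]
side house 0.02 304 [0.441 0.234 0.03 ] [[0.394, 0.229, 0.02], [0.492, 0.242, 0.04]]
side house 0.04 306 [0.447 0.233 0.049] [[0.394, 0.227, 0.04], [0.491, 0.252, 0.059]]
side house 0.06 303 [0.436 0.232 0.07 ] [[0.393, 0.227, 0.06], [0.492, 0.252, 0.08]]
side house 0.08 352 [0.443 0.236 0.089] [[0.395, 0.229, 0.081], [0.491, 0.251, 0.092]]
side rest 0.02 242 [0.413 0.064 0.027] [[0.4, -0.095, 0.02], [0.526, 0.095, 0.04]]
side rest 0.04 716 [ 0.42  -0.04   0.056] [[0.404, -0.098, 0.042], [0.446, 0.034, 0.06]]
side rest 0.06 360 [ 0.425 -0.043  0.062] [[0.413, -0.096, 0.06], [0.439, 0.037, 0.067]]
```

View pics/ca.png

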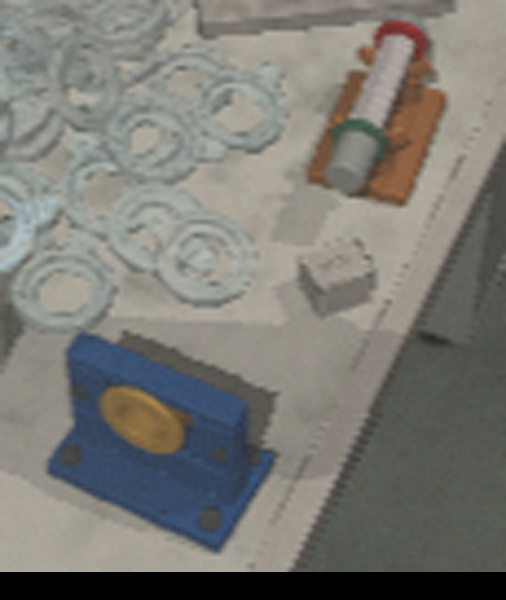

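View pics/cb.png

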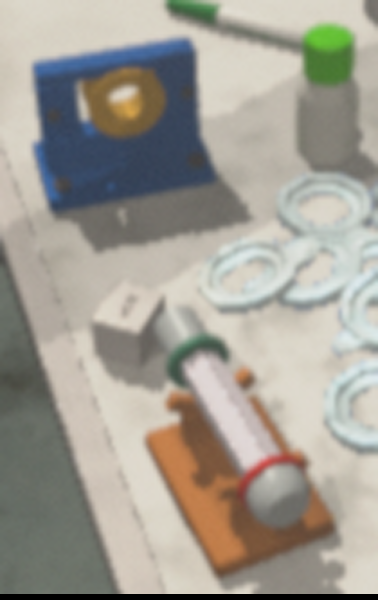

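The crops show the green (go) end facing the housing. In the scene crop the bush flange is centred at about (143,419), which is pixel (247.5,235.2). In the side crop it is at about (123,103), which is pixel (214.2,168.6). The gauge runs nearly along world y, so I'll fit the poses from the depth clouds.

```bash
cat > fit.py <<'E'
from h import *
from scipy.optimize import least_squares
a=load("scene0.npz");b=load("side0.npz")
def pts(f,box,lo,hi):
    x0,y0,x1,y1=box;C=cloud(f)[y0:y1,x0:x1];P=C[f["depth"][y0:y1,x0:x1]>0];return P[(P[:,2]>lo)&(P[:,2]<hi)]
gs=[pts(a,(280,140,322,190),.046,.075),pts(b,(212,218,280,304),.046,.075)]
gs=[P[(P[:,0]<.46)&(P[:,0]>.38)] for P in gs]
def prof(s): return np.select([s<-.047,s<-.042,s<.042,s<.047],[.015,.017,.0107,.017],.0125)
def res(p,P):
    d=np.array([np.sin(-p[3]),np.cos(p[3]),p[4]]);d/=np.linalg.norm(d);q=P-p[:3];s=q@d
    rr=np.linalg.norm(q-s[:,None]*d,axis=1)
    return np.r_[rr-prof(s), 0]
for nm,P in(("scene",gs[0]),("side",gs[1]),("both",np.vstack(gs))):
    best=min((least_squares(res,[.42,y0,.05,t,0],args=(P,),loss="soft_l1",f_scale=.002,diff_step=1e-3,x_scale=[.01,.01,.01,.1,.1]) for y0 in np.arange(-.05,.01,.004) for t in(-.15,0,.15)),key=lambda s:s.cost)
    print(nm,len(P),best.x.round(4),best.cost)
# housing
for nm,f,box in(("scene",a,(215,205,285,270)),("side",b,(180,145,245,205))):
    T=pts(f,box,.086,.094);
    print(nm,"toprect",cv2.minAreaRect((T[:,:2]*1000).astype(np.float32)),np.median(T[:,2]))
    U=pts(f,box,.022,.084)
    U=U[(U[:,0]<.5)&(U[:,0]>.38)]
    near=U[(abs(U[:,2]-.06)>.029)|(abs(U[:,0]-.44)>.034)]
    c=np.polyfit(near[:,0]-.44,near[:,1],1)
    for _ in range(5):
        e=near[:,1]-np.polyval(c,near[:,0]-.44);k=abs(e)<.004;c=np.polyfit(near[k,0]-.44,near[k,1],1)
    print(nm,"face y at x=.44",c[1].round(4),"yaw",np.arctan(c[0]).round(4),k.sum(), "xrange",np.percentile(near[k,0],[0,1,99,100]).round(4))
    x=np.linspace(.39,.49,26)
# bush flange pixels -> on plane
for nm,f,px,yy in(("scene",a,(247.5,235.2),.2555),("side",b,(214.2,168.6),.2290)):
    p,d=ray(f,*px);s=(yy-p[1])/d[1];print(nm,"flange centre",(p+s*d).round(4))
    print(nm, "depthpt",cloud(f)[int(round(px[1])),int(round(px[0]))].round(4))
for nm,f,px in(("pot",a,(207,203)),("penA",a,(182,290)),("penB",a,(172,245)),("block",a,(291,203)),("tumbler",a,(122,200))): print(nm,cloud(f)[px[1],px[0]].round(3))
E
python3 fit.py
```

```text
scene 418 [ 4.225e-01 -3.560e-02  5.030e-02  9.240e-02 -3.000e-04] 0.0011243255074242838
side 987 [ 0.4258 -0.0359  0.0493  0.0926  0.0102] 0.002075939260480167
both 1405 [ 0.425  -0.0361  0.0495  0.0951  0.0094] 0.003614896960764117
scene toprect ((440.48419189453125, 243.40969848632812), (19.743419647216797, 101.28809356689453), 85.32913970947266) 0.08994338579648398
scene face y at x=.44 0.2514 yaw -0.0633 230 xrange [0.3896 0.3904 0.4902 0.4913]
side toprect ((443.64129638671875, 241.30697631835938), (21.59823989868164, 102.06649780273438), 87.55232238769531) 0.08962099668591055
side face y at x=.44 0.2339 yaw -0.0629 408 xrange [0.3925 0.3927 0.4934 0.494 ]
scene flange centre [0.4424 0.2555 0.0651]
scene depthpt [0.4473 0.2441 0.048 ]
side flange centre [0.4445 0.229  0.0603]
side depthpt [0.4478 0.2459 0.0471]
pot [0.563 0.227 0.091]
penA [0.528 0.421 0.014]
penB [0.615 0.326 0.013]
block [0.397 0.097 0.029]
tumbler [0.707 0.343 0.16 ]
```

>>> {"method": "step_arm", "body": {
  "moves": [
    [-6,-42,14,0,0,-0.02,85],
    [-12,-84,28,0,0,-0.04,85],
    [-18,-126,42,0,0,-0.06,85],
    [-24,-168,56,0,0,-0.08,85],
    [-30,-210,70,0,0,-0.094,85],
    [-36,-249,80,0,0,-0.094,85],
    [-36,-249,80,0,0,-0.094,85],
    [-36,-249,80,0,0,-0.094,85]
  ],
  "grip_force": 40
}}

```text
clock: 0.9
tcp_pos: [0.4255, -0.0362, 0.1513]
orientation: [-2.115, -2.323, 0.0]
contact_force: [0.8, 0.7, 0.7]
grip_width: 0.0848
gripper_force: 0.0
```

```bash
python3 - <<'E'
from bench import r
import cv2,numpy as np
f=r.grab_frame("wrist"); cv2.imwrite("pics/w1.png",cv2.cvtColor(f["image"],cv2.COLOR_RGB2BGR)); np.savez("w1.npz",**f)
R=cv2.Rodrigues(f["rvec"])[0]; print(f["mtx"].tolist(),(-R.T@f["tvec"].ravel()).round(3),R.round(2).tolist())
o=r.get_obs(); print(o["tcp_pos"],o["orientation"],o["joints"].round(3),o["contact_force"])
E
```

```text
[[297.3186396354542, 0.0, 259.3823766504758], [0.0, 297.3186396354542, 189.63204384629867], [0.0, 0.0, 1.0]] [0.419 0.046 0.294] [[1.0, 0.09, 0.0], [0.09, -0.94, 0.32], [0.03, -0.32, -0.95]]
[ 0.42699392 -0.03584991  0.15174037] [2.11385631e+00 2.32266863e+00 1.78752768e-03] [-0.047  0.18  -0.017  2.198  0.004  0.762  0.028] [ 0.93412845 -0.0313812  -0.41046363]
```

View pics/w1.png

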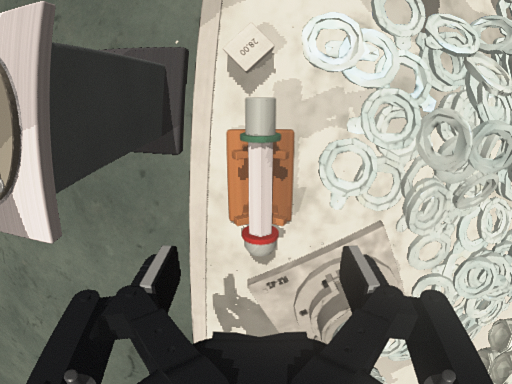

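The wrist view shows the gauge vertical in the frame, with its axis at column 260 and midway between the fingers. The green collar is at about row 138 and the red at about row 235. Lateral position and yaw agree to about 1 mm, so I'll check the position along the axis.

```bash
cat >> h.py <<'E'
def wray(f,u,v):
    K=f["mtx"];x=(u-K[0,2])/K[0,0];y=(v-K[1,2])/K[1,1];t=np.hypot(x,y)
    R=cv2.Rodrigues(f["rvec"])[0];d=np.array([x/t*np.sin(t),y/t*np.sin(t),np.cos(t)])
    return -R.T@f["tvec"].ravel(),R.T@d
def wz(f,u,v,z):
    p,d=wray(f,u,v);return p+(z-p[2])/d[2]*d
E
python3 - <<'E'
from h import *
f=load("w1.npz")
for p,z in(((260.5,136),.067),((260.5,232),.067),((260.5,98),.055),((260.5,185),.06),((227,129),.012),((227,222),.012),((295,129),.012),((295,222),.012)): print(p,wz(f,*p,z).round(4))
E
```

```text
(260.5, 136) [0.4229 0.0126 0.067 ]
(260.5, 232) [ 0.4305 -0.0687  0.067 ]
(260.5, 98) [0.4202 0.0415 0.055 ]
(260.5, 185) [ 0.4268 -0.029   0.06  ]
(227, 129) [0.3915 0.0084 0.012 ]
(227, 222) [ 0.3973 -0.0883  0.012 ]
(295, 129) [0.456  0.0145 0.012 ]
(295, 222) [ 0.4684 -0.0817  0.012 ]
```

>>> {"method": "step_arm", "body": {
  "moves": [
    [0,0,25,0,0,0,85],
    [0,0,50,0,0,0,85],
    [0,0,75,0,0,0,85],
    [0,0,95,0,0,0,85],
    [0,0,110,0,0,0,85],
    [0,0,119,0,0,0,85],
    [0,0,120,0,0,0,85],
    [0,0,120,0,0,0,85]
  ]
}}

```text
clock: 1.75
tcp_pos: [0.4269, -0.0359, 0.0315]
orientation: [2.114, 2.323, 0.001]
contact_force: [-0.2, 0.4, 0.4]
grip_width: 0.085
gripper_force: 0.0
```

>>> {"method": "step_arm", "body": {
  "moves": [
    [0,0,0,0,0,0,50],
    [0,0,0,0,0,0,30],
    [0,0,0,0,0,0,12],
    [0,0,0,0,0,0,12],
    [0,0,0,0,0,0,12],
    [0,0,0,0,0,0,12],
    [0,0,0,0,0,0,12],
    [0,0,0,0,0,0,12]
  ],
  "grip_force": 50
}}

```text
clock: 2.55
tcp_pos: [0.4258, -0.036, 0.0317]
orientation: [-2.115, -2.323, 0.0]
contact_force: [-2.9, -0.8, 7.3]
grip_width: 0.0192
gripper_force: 48.8
```

```bash
cat > s.py <<'E'
from bench import r
o=r.get_obs()
for k in("clock","tcp_pos","orientation","joints","contact_force","moment","grip_width","gripper_force"): print(k,o[k].round(4) if hasattr(o[k],"round") else o[k])
E
python3 s.py
```

```text
clock 2.55
tcp_pos [ 0.4258 -0.036   0.0317]
orientation [-2.1147e+00 -2.3230e+00  3.0000e-04]
joints [-0.047   0.4109 -0.0174  2.2776  0.0159  0.4534  0.0166]
contact_force [-2.9334 -0.815   7.3332]
moment [ 0.0059  0.4749 -0.0189]
grip_width 0.019212393478873237
gripper_force 48.789986805059016
```

>>> {"method": "step_arm", "body": {
  "moves": [
    [0,0,-5,0,0,0,12],
    [0,0,-15,0,0,0,12],
    [0,0,-30,0,0,0,12],
    [0,0,-45,0,0,0,12],
    [0,0,-58,0,0,0,12],
    [0,0,-58,0,0,0,12]
  ]
}}

```text
clock: 3.15
tcp_pos: [0.4272, -0.036, 0.0911]
orientation: [2.113, 2.321, 0.004]
contact_force: [0.2, -0.3, -2.5]
grip_width: 0.0193
gripper_force: 49.3
```

>>> {"method": "step_arm", "body": {
  "moves": [
    [20,3,0,0,0,0.02,12],
    [45,7,0,0,0,0.045,12],
    [70,11,0,0,0,0.07,12],
    [95,15,0,0,0,0.095,12],
    [120,19,0,0,0,0.12,12],
    [145,23,0,0,0,0.145,12],
    [162,26,0,0,0,0.157,12],
    [162,26,0,0,0,0.157,12]
  ]
}}

```text
clock: 3.95
tcp_pos: [0.4366, 0.1306, 0.089]
orientation: [-2.285, -2.155, -0.001]
contact_force: [-0.2, -0.4, -2.6]
grip_width: 0.0186
gripper_force: 49.2
```

```bash
cat > w.py <<'E'
import sys
from bench import r
import cv2,numpy as np
n=sys.argv[1]
f=r.grab_frame("wrist"); np.savez(n+".npz",**f)
if len(sys.argv)>2:
    x0,y0,x1,y1,s=map(int,sys.argv[2:]); cv2.imwrite(f"pics/{n}.png",cv2.resize(f["image"][y0:y1,x0:x1,::-1],None,fx=s,fy=s,interpolation=2))
else: cv2.imwrite(f"pics/{n}.png",f["image"][...,::-1])
E
python3 w.py w2 160 0 360 150 4;python3 s.py
```

```text
clock 4.0
tcp_pos [0.4363 0.1286 0.0889]
orientation [-2.2872e+00 -2.1532e+00  7.0000e-04]
joints [-0.3927  0.3299 -0.0364  2.1875  0.0198  0.625  -0.5036]
contact_force [-0.1974 -0.6754 -2.7656]
moment [-0.0839 -0.0534  0.0351]
grip_width 0.01907331079840617
gripper_force 49.1823294502683
```

View pics/w2.png

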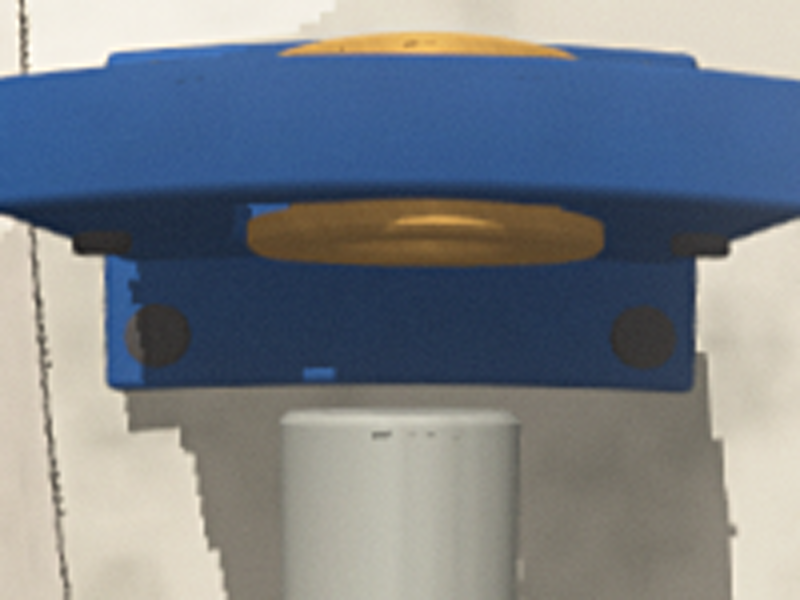

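The wrist crop puts the foot centre at column 400, the plug axis at 401 and the bush flange at 425 (edges 247 to 603, 50 mm across). So the bore lies 3.5 mm toward +x, and the yaw already matches.

>>> {"method": "step_arm", "body": {
  "moves": [
    [0,1.5,15,0,0,0,12],
    [0,3.5,30,0,0,0,12],
    [0,3.5,42,0,0,0,12],
    [0,3.5,47,0,0,0,12],
    [0,3.5,47,0,0,0,12],
    [0,3.5,47,0,0,0,12]
  ]
}}

```text
clock: 4.6
tcp_pos: [0.4403, 0.1273, 0.0425]
orientation: [2.291, 2.15, 0.0]
contact_force: [0.5, -0.1, -2.6]
grip_width: 0.019
gripper_force: 49.1
```

```bash
python3 w.py w3 160 0 360 150 4;python3 s.py; python3 - <<'E'
from bench import r
import cv2,numpy as np
f=r.grab_frame("side"); np.savez("side1.npz",**f)
c=f["image"][140:240,175:275,::-1]
s=cv2.resize(c,None,fx=6,fy=6,interpolation=2); w=cv2.imread("pics/w3.png")
w=cv2.resize(w,(0,0),fx=.9,fy=.9) 
cv2.imwrite("pics/side1.png",s)
E
```

```text
clock 4.65
tcp_pos [0.4405 0.1275 0.0427]
orientation [2.2904e+00 2.1499e+00 1.0000e-03]
joints [-0.3903  0.4223 -0.033   2.2041  0.0276  0.5148 -0.5076]
contact_force [-0.1049  0.215  -2.2973]
moment [-0.0095  0.0104 -0.0194]
grip_width 0.019165764233594788
gripper_force 49.1453849687241
```

View pics/side1.png

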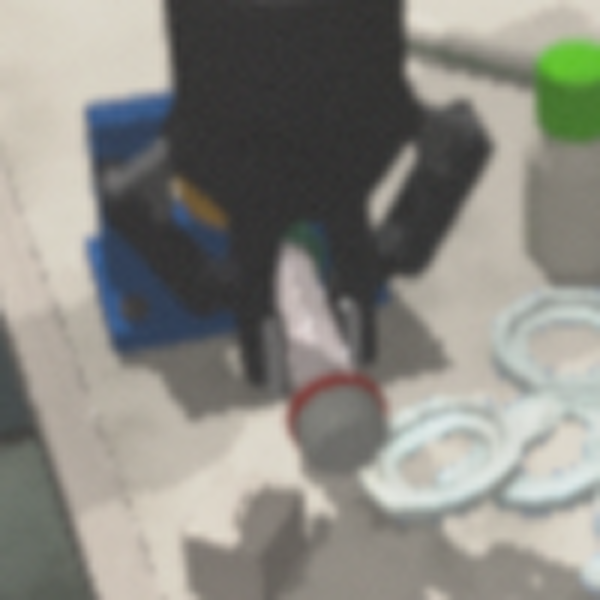

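View pics/w3.png

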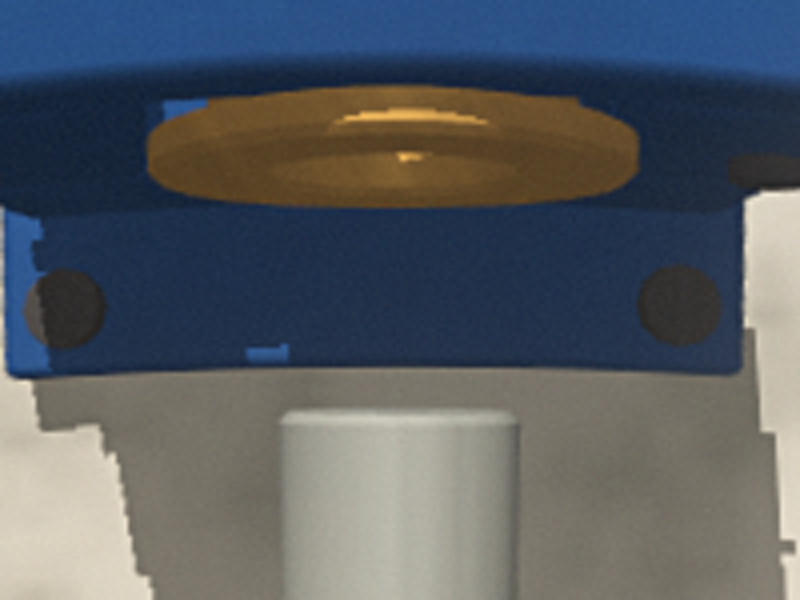

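In the wrist crop the flange spans 148 to 639 (centre 393.5) and the plug 282 to 519 (centre 400.5), so I need about 0.7 mm toward -x. I'll check the height from wrist depth, using the plug's top against the housing's top.

```bash
python3 - <<'E'
from h import *
for n in("w2","w3"):
    f=load(n+".npz");d=f["depth"];R=cv2.Rodrigues(f["rvec"])[0];c=-R.T@f["tvec"].ravel()
    def W(u,v):
        p,q=wray(f,u,v);return p+q*(d[v,u]/(R[2]@q))
    for cols in((258,259,260,261,262),):
        for rows in((106,112,118,125,135,145,),(6,10,14) if n=="w3" else (20,26,32),(85,)):
            print(n,[np.median([W(u,v) for u in cols],0).round(4).tolist() for v in rows])
E
```

```text
w2 [[0.4426, 0.2079, 0.1202], [0.4425, 0.2057, 0.1199], [0.4423, 0.2034, 0.1196], [0.4421, 0.2007, 0.1198], [0.4419, 0.1969, 0.1199], [0.4417, 0.193, 0.1195]]
w2 [[0.4451, 0.2482, 0.0895], [0.4449, 0.2449, 0.0907], [0.4447, 0.2422, 0.0893]]
w2 [[0.4435, 0.2183, 0.0122]]
w3 [[0.4466, 0.2047, 0.0734], [0.4464, 0.2024, 0.0733], [0.4463, 0.2001, 0.0733], [0.4461, 0.1975, 0.0729], [0.4459, 0.1936, 0.0731], [0.4456, 0.1897, 0.0727]]
w3 [[0.4487, 0.2384, 0.0891], [0.4486, 0.2368, 0.0896], [0.4485, 0.2357, 0.0885]]
w3 [[0.4474, 0.2139, 0.012]]
```

>>> {"method": "step_arm", "body": {
  "moves": [
    [0,-0.7,0.9,0,0,0,12],
    [6,-0.7,0.9,0,0,0,12],
    [13,-0.7,0.9,0,0,0,12],
    [19,-0.7,0.9,0,0,0,12],
    [22,-0.7,0.9,0,0,0,12],
    [25,-0.7,0.9,0,0,0,12],
    [28,-0.7,0.9,0,0,0,12],
    [28,-0.7,0.9,0,0,0,12]
  ]
}}

```text
clock: 5.5
tcp_pos: [0.4413, 0.1559, 0.0414]
orientation: [-2.29, -2.151, -0.0]
contact_force: [0.9, 0.2, -2.5]
grip_width: 0.0194
gripper_force: 49.2
```

```bash
python3 s.py
```

```text
clock 5.5
tcp_pos [0.4413 0.1559 0.0414]
orientation [-2.2898e+00 -2.1508e+00 -3.0000e-04]
joints [-0.4454  0.4359 -0.0331  2.1831  0.0278  0.5228 -0.5621]
contact_force [ 0.9063  0.2307 -2.5197]
moment [-0.02   -0.0152 -0.0161]
grip_width 0.01937561175766716
gripper_force 49.18674279469997
```

>>> {"method": "step_arm", "body": {
  "moves": [
    [3,0,0,0,0,0,12],
    [6,0,0,0,0,0,12],
    [9,0,0,0,0,0,12],
    [12,0,0,0,0,0,12],
    [14,0,0,0,0,0,12],
    [14,0,0,0,0,0,12]
  ]
}}

```text
clock: 6.1
tcp_pos: [0.4422, 0.1699, 0.0414]
orientation: [-2.29, -2.151, -0.0]
contact_force: [-0.4, -1.0, -2.5]
grip_width: 0.0193
gripper_force: 49.2
```

>>> {"method": "step_arm", "body": {
  "moves": [
    [2,0,0,0,0,0,12],
    [4,0,0,0,0,0,12],
    [6,0,0,0,0,0,12],
    [8,0,0,0,0,0,12],
    [10,0,0,0,0,0,12],
    [10,0,0,0,0,0,12]
  ]
}}

```text
clock: 6.7
tcp_pos: [0.4428, 0.1799, 0.0414]
orientation: [-2.29, -2.151, -0.0]
contact_force: [0.1, -0.0, -2.9]
grip_width: 0.019
gripper_force: 49.2
```

>>> {"method": "step_arm", "body": {
  "moves": [
    [1,0,0,0,0,0,12],
    [2,0,0,0,0,0,12],
    [2.5,0,0,0,0,0,12],
    [3,0,0,0,0,0,12],
    [3.5,0,0,0,0,0,12],
    [3.5,0,0,0,0,0,12]
  ]
}}

```text
clock: 7.3
tcp_pos: [0.4429, 0.1819, 0.0413]
orientation: [2.291, 2.149, -0.002]
contact_force: [0.2, -4.5, -1.9]
grip_width: 0.0189
gripper_force: 49.3
```

>>> {"method": "step_arm", "body": {
  "moves": [
    [1,0,0,0,0,0,12],
    [2,0,0,0,0,0,12],
    [3,0,0,0,0,0,12],
    [3,0,0,0,0,0,12],
    [3,0,0,0,0,0,12]
  ]
}}

```text
clock: 7.8
tcp_pos: [0.4427, 0.182, 0.0412]
orientation: [2.292, 2.145, -0.007]
contact_force: [-0.1, -12.4, 3.2]
grip_width: 0.019
gripper_force: 49.9
```

```bash
python3 w.py w4 160 0 360 150 4; python3 s.py
```

```text
clock 7.85
tcp_pos [0.4428 0.1819 0.0412]
orientation [ 2.2922  2.1454 -0.0072]
joints [-0.4987  0.4498 -0.0286  2.1568  0.03    0.5394 -0.6163]
contact_force [  0.0354 -12.5476   2.6864]
moment [-2.3926 -0.0869  0.0842]
grip_width 0.01885791506666313
gripper_force 49.88317809300497
```

View pics/w4.png

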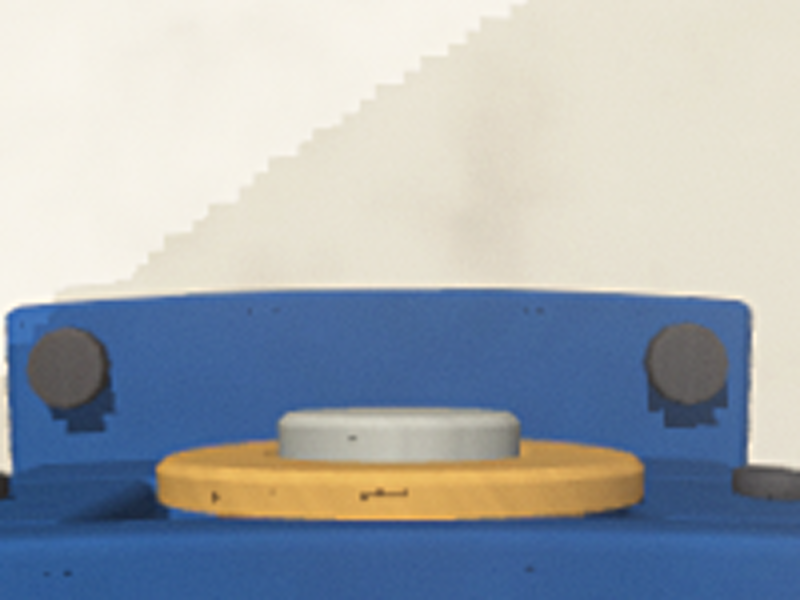

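The nose stands about 4 mm proud behind the back flange (rows 408 to 460), so the collar is home, with 12 N of contact. I'll draw it out along the bore, lift it over the housing, and use the far mouth for the no-go end. That needs no half turn.

>>> {"method": "step_arm", "body": {
  "moves": [
    [-5,0,0,0,0,0,12],
    [-12,0,0,0,0,0,12],
    [-20,0,0,0,0,0,12],
    [-30,0,0,0,0,0,12],
    [-42,0,0,0,0,0,12],
    [-56,0,0,0,0,0,12],
    [-70,0,0,0,0,0,12],
    [-70,0,0,0,0,0,12]
  ]
}}

```text
clock: 8.65
tcp_pos: [0.4382, 0.113, 0.0413]
orientation: [2.294, 2.146, -0.003]
contact_force: [-0.0, 0.3, -2.2]
grip_width: 0.0189
gripper_force: 49.2
```

>>> {"method": "step_arm", "body": {
  "moves": [
    [0,0,-20,0,0,0,12],
    [0,0,-45,0,0,0,12],
    [0,0,-70,0,0,0,12],
    [0,0,-85,0,0,0,12],
    [0,0,-85,0,0,0,12]
  ]
}}

```text
clock: 9.15
tcp_pos: [0.4403, 0.1168, 0.1283]
orientation: [2.289, 2.149, 0.007]
contact_force: [0.8, 0.5, -1.9]
grip_width: 0.0189
gripper_force: 49.5
```

```bash
python3 s.py
```

```text
clock 9.15
tcp_pos [0.4403 0.1168 0.1283]
orientation [2.2892 2.1493 0.0069]
joints [-0.3648  0.2594 -0.0361  2.1621  0.014   0.7157 -0.4732]
contact_force [ 0.8137  0.4711 -1.8506]
moment [ 0.0017 -0.0598 -0.0425]
grip_width 0.01892387674158875
gripper_force 49.46711203549057
```

>>> {"method": "step_arm", "body": {
  "moves": [
    [25,0,0,0,0,0,12],
    [60,0,0,0,0,0,12],
    [95,0,0,0,0,0,12],
    [130,0,0,0,0,0,12],
    [165,-0.5,0,0,0,-0.004,12],
    [200,-1,0,0,0,-0.004,12],
    [226,-1,0,0,0,-0.004,12],
    [226,-1,0,0,0,-0.004,12]
  ]
}}

```text
clock: 9.95
tcp_pos: [0.4505, 0.3466, 0.1251]
orientation: [-2.278, -2.16, -0.001]
contact_force: [-0.2, -0.3, -2.4]
grip_width: 0.0191
gripper_force: 49.4
```

>>> {"method": "step_arm", "body": {
  "moves": [
    [0,0,20,0,0,0,12],
    [0,0,45,0,0,0,12],
    [0,0,70,0,0,0,12],
    [0,0,83,0,0,0,12],
    [0,0,85,0,0,0,12],
    [0,0,85,0,0,0,12],
    [0,0,85,0,0,0,12]
  ]
}}

```text
clock: 10.65
tcp_pos: [0.4527, 0.3422, 0.0424]
orientation: [2.286, 2.155, 0.003]
contact_force: [-0.7, 0.8, -2.8]
grip_width: 0.019
gripper_force: 49.3
```

```bash
python3 s.py; python3 - <<'E'
from bench import r
import cv2,numpy as np
f=r.grab_frame("scene"); np.savez("scene1.npz",**f)
c=f["image"][185:285,185:315,::-1]
cv2.imwrite("pics/scene1.png",cv2.resize(c,None,fx=6,fy=6,interpolation=2))
E
```

```text
clock 10.65
tcp_pos [0.4527 0.3422 0.0424]
orientation [2.2862 2.1547 0.0029]
joints [-0.6922  0.55   -0.0834  1.9517  0.073   0.641  -0.8811]
contact_force [-0.6776  0.7913 -2.7566]
moment [-0.0172 -0.0041 -0.0186]
grip_width 0.01904919310370534
gripper_force 49.32452423265204
```

View pics/scene1.png

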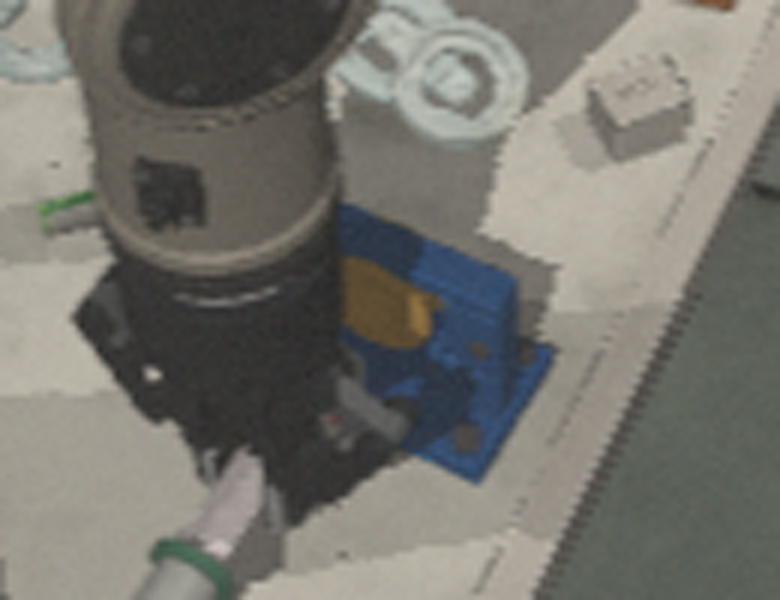

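The scene crop shows the gauge gripped on the far side of the housing, with the bush flange at (385,300) and the foot clear. Its lateral position is within 0.5 mm of the projected bore line, so I'll close in gently.

>>> {"method": "step_arm", "body": {
  "moves": [
    [-5,-0.4,0.5,0,0,0,12],
    [-10,-0.4,0.5,0,0,0,12],
    [-15,-0.4,0.5,0,0,0,12],
    [-19,-0.4,0.5,0,0,0,12],
    [-21,-0.4,0.5,0,0,0,12],
    [-23,-0.4,0.5,0,0,0,12],
    [-23,-0.4,0.5,0,0,0,12]
  ]
}}

```text
clock: 11.4
tcp_pos: [0.4502, 0.3185, 0.0409]
orientation: [2.286, 2.155, -0.0]
contact_force: [-0.2, -0.4, -3.3]
grip_width: 0.0194
gripper_force: 49.3
```

>>> {"method": "step_arm", "body": {
  "moves": [
    [-1,0,0,0,0,0,12],
    [-2,0,0,0,0,0,12],
    [-3,0,0,0,0,0,12],
    [-4,0,0,0,0,0,12],
    [-4,0,0,0,0,0,12]
  ]
}}

```text
clock: 11.9
tcp_pos: [0.4504, 0.3151, 0.0411]
orientation: [-2.286, -2.155, -0.002]
contact_force: [0.0, 1.7, -1.6]
grip_width: 0.0192
gripper_force: 49.4
```

>>> {"method": "step_arm", "body": {
  "moves": [
    [-1,0,0,0,0,0,12],
    [-2,0,0,0,0,0,12],
    [-2,0,0,0,0,0,12],
    [-2,0,0,0,0,0,12]
  ]
}}

```text
clock: 12.3
tcp_pos: [0.4507, 0.3139, 0.0414]
orientation: [-2.285, -2.155, -0.004]
contact_force: [2.9, 4.9, -1.7]
grip_width: 0.0192
gripper_force: 49.5
```

```bash
python3 s.py
```

```text
clock 12.3
tcp_pos [0.4507 0.3139 0.0414]
orientation [-2.2854 -2.1552 -0.004 ]
joints [-0.6546  0.5297 -0.0851  1.9958  0.0739  0.6164 -0.8469]
contact_force [ 2.9434  4.8573 -1.6759]
moment [ 0.8941 -0.5412  0.069 ]
grip_width 0.019241070624793258
gripper_force 49.540110980160534
```

>>> {"method": "step_arm", "body": {
  "moves": [
    [-1,0.5,0,0,0,0,12],
    [-2,0.5,0,0,0,0,12],
    [-2,0.5,0,0,0,0,12],
    [-2,0.5,0,0,0,0,12],
    [-2,0.5,0,0,0,0,12],
    [-2,0.5,0,0,0,0,12],
    [-2,0.5,0,0,0,0,12],
    [-2,0.5,0,0,0,0,12]
  ]
}}

```text
clock: 13.1
tcp_pos: [0.451, 0.3131, 0.0417]
orientation: [-2.284, -2.155, -0.006]
contact_force: [2.4, 7.1, -1.5]
grip_width: 0.0191
gripper_force: 49.6
```

```bash
python3 s.py
```

```text
clock 13.1
tcp_pos [0.451  0.3131 0.0417]
orientation [-2.2841 -2.1554 -0.0064]
joints [-0.6517  0.5286 -0.0862  1.997   0.0732  0.6147 -0.8438]
contact_force [ 2.4097  7.0891 -1.4738]
moment [ 1.4168 -0.3796  0.0083]
grip_width 0.019143977065463485
gripper_force 49.61366665782407
```

>>> {"method": "step_arm", "body": {
  "moves": [
    [-1,0.5,-0.5,0,0,0,12],
    [-2,0.5,-0.5,0,0,0,12],
    [-2,0.5,-0.5,0,0,0,12],
    [-2,0.5,-0.5,0,0,0,12],
    [-2,0.5,-0.5,0,0,0,12],
    [-2,0.5,-0.5,0,0,0,12],
    [-2,0.5,-0.5,0,0,0,12],
    [-2,0.5,-0.5,0,0,0,12]
  ]
}}

```text
clock: 13.9
tcp_pos: [0.4511, 0.3129, 0.0422]
orientation: [-2.282, -2.156, -0.009]
contact_force: [1.2, 10.9, -4.3]
grip_width: 0.0189
gripper_force: 49.2
```

>>> {"method": "step_arm", "body": {
  "moves": [
    [0,0,0,0,0,0,12],
    [0,0,0,0,0,0,12],
    [0,0,0,0,0,0,12],
    [0,0,0,0,0,0,12],
    [0,0,0,0,0,0,12]
  ]
}}

```text
clock: 14.4
tcp_pos: [0.4511, 0.3129, 0.0422]
orientation: [-2.282, -2.156, -0.009]
contact_force: [1.3, 10.9, -3.9]
grip_width: 0.0189
gripper_force: 49.2
```

```bash
python3 s.py
```

```text
clock 14.4
tcp_pos [0.4511 0.3129 0.0422]
orientation [-2.2818 -2.1557 -0.0094]
joints [-0.6489  0.5271 -0.088   1.9981  0.0721  0.6134 -0.8405]
contact_force [ 1.333  10.8711 -3.9317]
moment [ 2.2737 -0.2945 -0.0425]
grip_width 0.018874133695173337
gripper_force 49.21351817669347
```

>>> {"method": "step_arm", "body": {
  "moves": [
    [4,0,0,0,0,0,12],
    [9,0,0,0,0,0,12],
    [16,0,0,0,0,0,12],
    [26,0,0,0,0,0,12],
    [38,0,0,0,0,0,12],
    [38,0,-20,0,0,0,12],
    [38,0,-45,0,0,0,12],
    [38,0,-65,0,0,0,12]
  ]
}}

```text
clock: 15.2
tcp_pos: [0.4527, 0.3477, 0.1073]
orientation: [-2.285, -2.156, 0.0]
contact_force: [0.6, -0.4, -2.5]
grip_width: 0.0188
gripper_force: 49.5
```

>>> {"method": "step_arm", "body": {
  "moves": [
    [0,0,-20,0,0,0,12],
    [0,0,-20,0,0,0,12],
    [-30,0,-20,0,0,0,12],
    [-65,0,-20,0,0,0,12],
    [-100,0,-20,0,0,0,12],
    [-135,0,-20,0,0,0,12],
    [-170,0,-20,0,0,0,12],
    [-205,0,-20,0,0,0,12]
  ]
}}

```text
clock: 16.0
tcp_pos: [0.4401, 0.1409, 0.1254]
orientation: [-2.285, -2.155, 0.002]
contact_force: [1.8, -0.4, -2.7]
grip_width: 0.0188
gripper_force: 49.4
```

>>> {"method": "step_arm", "body": {
  "moves": [
    [-35,0,0,0,0,0,12],
    [-70,0,0,0,0,-0.03,12],
    [-105,0,0,0,0,-0.1,12],
    [-125,0,0,0,0,-0.153,12],
    [-125,0,0,0,0,-0.153,12],
    [-125,0,0,0,0,-0.153,12]
  ]
}}

```text
clock: 16.6
tcp_pos: [0.4332, 0.0174, 0.1258]
orientation: [-2.116, -2.321, 0.001]
contact_force: [-0.1, 1.7, -2.7]
grip_width: 0.019
gripper_force: 49.5
```

```bash
cat > go.py <<'E'
import sys,numpy as np
from bench import r
from scipy.spatial.transform import Rotation as Ro
o=r.get_obs();R=Ro.from_rotvec(o["orientation"])
t=np.array([.4268,-.036,.0315]);yaw=.094
print("shift",(R.inv().apply(t-o["tcp_pos"])*1000).round(1))
T=Ro.from_matrix(np.array([[-np.sin(yaw),np.cos(yaw),0],[np.cos(yaw),np.sin(yaw),0],[0,0,-1]]))
print("turn",(R.inv()*T).as_rotvec().round(4))
E
python3 s.py; python3 go.py; python3 w.py w5
```

```text
clock 16.6
tcp_pos [0.4332 0.0174 0.1258]
orientation [-2.1158e+00 -2.3213e+00  8.0000e-04]
joints [-0.165   0.2334 -0.0216  2.2077  0.0074  0.7014 -0.099 ]
contact_force [-0.1053  1.664  -2.6558]
moment [-0.013  -0.0113 -0.0038]
grip_width 0.01900613296933696
gripper_force 49.45019771810621
shift [-52.6 -11.3  94.3]
turn [-0.0008 -0.0002 -0.0014]
```

View pics/w5.png

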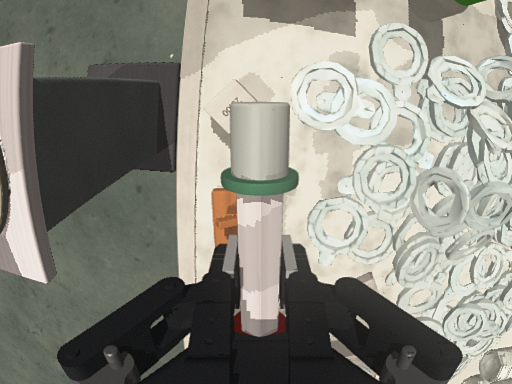

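The wrist view shows the gauge still level and central in the grip, with its tip at row 102 as before, so it hasn't slipped. I'll go over the rest and lower.

>>> {"method": "step_arm", "body": {
  "moves": [
    [-20,-4,0,0,0,0,12],
    [-42,-9,0,0,0,0,12],
    [-52.6,-11.3,10,0,0,-0.001,12],
    [-52.6,-11.3,35,0,0,-0.001,12],
    [-52.6,-11.3,60,0,0,-0.001,12],
    [-52.6,-11.3,75,0,0,-0.001,12],
    [-52.6,-11.3,80,0,0,-0.001,12],
    [-52.6,-11.3,80,0,0,-0.001,12]
  ]
}}

```text
clock: 17.45
tcp_pos: [0.4268, -0.0353, 0.0455]
orientation: [-2.111, -2.325, 0.002]
contact_force: [0.1, 0.4, -1.9]
grip_width: 0.019
gripper_force: 49.4
```

```bash
python3 go.py;python3 s.py
```

```text
shift [-0.7  0.  14. ]
turn [-0.0017 -0.0004  0.0021]
clock 17.45
tcp_pos [ 0.4268 -0.0353  0.0455]
orientation [-2.1111e+00 -2.3245e+00  1.5000e-03]
joints [-0.0665  0.3826  0.0041  2.2702 -0.0041  0.4905  0.0371]
contact_force [ 0.1188  0.3751 -1.8909]
moment [-0.0089  0.0444 -0.015 ]
grip_width 0.018984240956484863
gripper_force 49.36639028834179
```

>>> {"method": "step_arm", "body": {
  "moves": [
    [-0.7,0,4,0,0,0,12],
    [-0.7,0,8,0,0,0,12],
    [-0.7,0,11,0,0,0,12],
    [-0.7,0,13,0,0,0,12],
    [-0.7,0,14,0,0,0,12],
    [-0.7,0,14,0,0,0,12]
  ]
}}

```text
clock: 18.05
tcp_pos: [0.4272, -0.0369, 0.0325]
orientation: [2.114, 2.324, 0.0]
contact_force: [-0.8, -0.3, -0.4]
grip_width: 0.019
gripper_force: 49.6
```

```bash
python3 go.py;python3 s.py
```

```text
shift [ 1.  -0.3  1. ]
turn [ 0.0001 -0.      0.0009]
clock 18.05
tcp_pos [ 0.4272 -0.0369  0.0325]
orientation [2.1136e+00 2.3243e+00 1.0000e-04]
joints [-0.0629  0.4106  0.004   2.2755 -0.0037  0.4555  0.039 ]
contact_force [-0.8184 -0.2541 -0.4274]
moment [-0.0557  0.0861  0.0107]
grip_width 0.01895094576554815
gripper_force 49.6067460346967
```

Contact has started: the load is easing from -2.5 to -0.4 N. I'll lower a touch more and open.

>>> {"method": "step_arm", "body": {
  "moves": [
    [0,0,0.8,0,0,0,12],
    [0,0,0.8,0,0,0,12],
    [0,0,0.8,0,0,0,22],
    [0,0,0.8,0,0,0,26],
    [0,0,0.8,0,0,0,40],
    [0,0,0.8,0,0,0,60],
    [0,0,0.8,0,0,0,85],
    [0,0,0.8,0,0,0,85]
  ]
}}

```text
clock: 18.85
tcp_pos: [0.4272, -0.0369, 0.0316]
orientation: [-2.113, -2.324, -0.0]
contact_force: [-0.7, 0.7, -0.1]
grip_width: 0.0813
gripper_force: 0.0
```

>>> {"method": "step_arm", "body": {
  "moves": [
    [0,0,0,0,0,0,85],
    [0,0,-10,0,0,0,85],
    [0,0,-30,0,0,0,85],
    [0,0,-55,0,0,0,85],
    [0,0,-85,0,0,0,85],
    [0,0,-120,0,0,0,85],
    [0,0,-120,0,0,0,85],
    [0,0,-120,0,0,0,85]
  ]
}}

```text
clock: 19.65
tcp_pos: [0.4277, -0.0369, 0.1527]
orientation: [2.112, 2.323, 0.003]
contact_force: [0.2, -0.8, -0.4]
grip_width: 0.0852
gripper_force: 0.0
```

```bash
python3 s.py; python3 - <<'E'
from bench import r
import cv2,numpy as np
for n in("scene","side"):
    f=r.grab_frame(n);np.savez(n+"0.npz" if 0 else n+"2.npz",**f)
w=r.grab_frame("wrist")["image"][60:270,190:350,::-1]
w=cv2.resize(w,None,fx=2.8,fy=2.8)
s=cv2.resize(f["image"][140:305,180:285,::-1],(374,588),interpolation=2)
im=np.zeros((588,374+w.shape[1]-0,3),np.uint8)[:, :800];im[:,:374]=s;ww=min(w.shape[1],im.shape[1]-374);im[:588,374:374+ww]=w[:588,:ww]
cv2.imwrite("pics/fin.png",im)
E
sed -e 's/scene0/scene2/;s/side0/side2/' fit.py > fit2.py; python3 fit2.py | egrep "^(scene|side|both) [0-9]|pot|pen|block"
```

```text
clock 19.65
tcp_pos [ 0.4277 -0.0369  0.1527]
orientation [2.1124 2.323  0.003 ]
joints [-0.071   0.1783  0.0127  2.1976 -0.0033  0.7632  0.0388]
contact_force [ 0.1512 -0.8004 -0.3942]
moment [-0.0232  0.0073 -0.0006]
grip_width 0.08517065929037049
gripper_force 0.0
scene 418 [ 0.4226 -0.0356  0.0509  0.0991 -0.0029] 0.0011811639968058345
side 983 [ 0.4261 -0.0366  0.0499  0.0902  0.0052] 0.002144194008127672
both 1401 [ 0.4251 -0.0353  0.0503  0.0945  0.0043] 0.0037644960652597785
pot [0.564 0.227 0.09 ]
penA [0.53  0.42  0.011]
penB [0.614 0.328 0.016]
block [0.397 0.097 0.028]
```

View pics/fin.png

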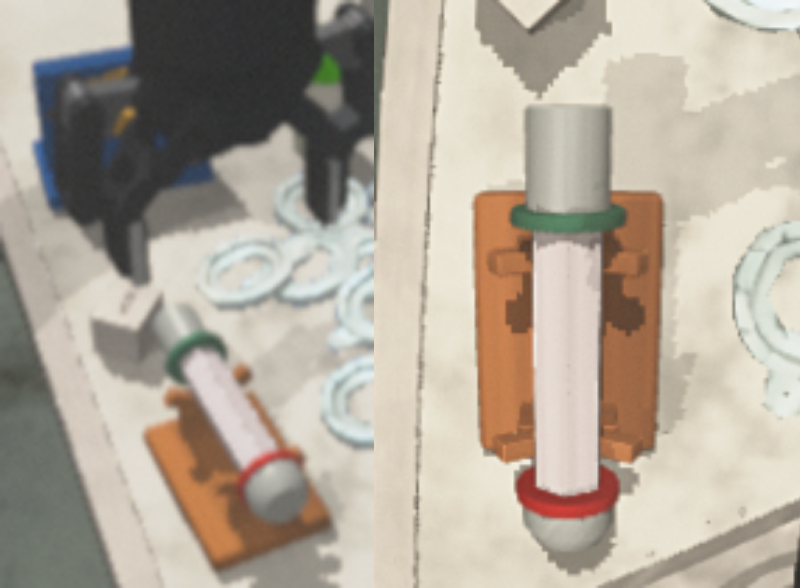

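The gauge lies level in both Vs at its original pose, the bystanders haven't moved, and the gripper is clear.

```bash
python3 -c "from bench import r;print(r.hand_in())"
```

```text
the job is handed in; nothing more can be done
None
```

The bore check is done and handed in: the go end went in until its collar was home, the no-go end stopped about 3 mm into the mouth at the bush's far end under about 11 N, and the gauge is back level on its rest with nothing else moved.

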